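# Load the thread tin and take off its dust cover

### The job

Set up the counter's thread tin: slide the red spool straight up off its post, stand it in the middle of the open tin and let go. Then carry the two nested lids together by the inner lid's wooden knob, lower them gently onto the tin until the inner lid is fully seated in the mouth, and let go. Last, take the blue outer lid by its metal collar, lift it off alone while the yellow inner lid stays seated and undisturbed, and finish still holding the outer lid level, about 10 cm above where it sat, touching nothing but the gripper; leave the tin where it is and the yellow spool, the button jar and the pin box alone.

Things in the scene. Friction and masses are not known exactly. Their poses are not given: they have to be found in the camera images.
- tin: a heavy round open tin (0.7 to 1.1 kg), white with two blue bands, 122 mm outer diameter, 82 mm high, wall 3 mm, floor 5 mm thick (inside about 114 mm clear across, 77 mm deep). Loose on the counter. Origin: centre of its underside; z up. With the spool in it, there is room to open the fingers only part way (to about 50 mm)
- tin_rim (a point): centre of the tin's mouth, level with the rim, 82 mm above its underside
- inner_lid: yellow inner lid, under the blue outer lid. Its underside is a 10 mm deep plug, tapering from 109 to 102 mm diameter, that enters the tin's mouth; above it a flange, 122 mm diameter, 6 mm thick, that rests on the tin's rim. Origin: centre of the plug's underside, on the counter at the start, 72 mm above the tin's underside when seated; z up along the knob
- knob_top (a point): top of the inner lid's upright wooden knob, 18 mm diameter, 72 mm above the inner lid's origin. It stands out freely 32 mm above the outer lid's collar; lifting by it lifts both lids, as the outer one rests on the inner one's flange
- outer_lid: blue outer lid (dust cover), resting loosely on the inner lid's flange: disc, 132 mm diameter, its top 9 mm above the origin, with a 5 mm skirt round the flange (2.5 mm play). Origin: centre of the skirt's lower edge, 11 mm above the inner lid's origin when nested; z up
- collar_top (a point): centre of the top of the outer lid's aluminium collar, 40 mm outer and 30 mm inner diameter, 20 mm tall, 29 mm above the lid's origin. The knob stands free inside it: gripped from outside with the fingertips near the disc, the collar lifts the outer lid alone
- red_stand: fixed round wooden stand, 80 mm diameter, 12 mm thick, with an upright steel post, 10 mm diameter, in its centre, whose top is 85 mm above the counter. Carries the red spool, whose underside rests on the wood. Origin: centre of its underside
- red_post_tip (a point): top of the red spool's post, 85 mm above the counter; it stands 13 mm above the spool's hub
- red_spool: red thread spool (thread and flanges), axis z upright. Wound part 60 mm diameter, 33 mm high; above it a bare white hub, 28 mm diameter, up to 60 mm total height: grip it there from above, fingertips just over the flange. 16 mm bore. Origin: centre of its underside. On its post at the start, 12 mm above the counter; in the tin, its origin is 5 mm above the tin's underside
- yellow_spool: yellow thread spool (thread and flanges), axis z upright. Wound part 60 mm diameter, 33 mm high; above it a bare white hub, 28 mm diameter, up to 60 mm total height: grip it there from above, fingertips just over the flange. 16 mm bore. Origin: centre of its underside. Bystander, sits on its own fixed stand, same as the red one (post top 85 mm above the counter)
- button_jar: bystander: clear jar of coloured buttons with an aluminium cap, 68 mm diameter, 78 mm high. Origin: centre of its underside
- pin_box: bystander: cardboard box with a white lid, 102 x 67 mm (x, y), 33 mm high. Origin: centre of its underside
There are look-alikes about, which are no part of the job. What is meant by the outer_lid is not pink, and is the larger of those in its own colour.

How it is judged:
By the outcome, as a careful person would: the job done as asked, in the order asked, and still so for the second after the job is handed in, while the arm keeps its last pose, push and grip.
It also fails if it takes over 64 s, if anything falls off the work surface, if the arm or the gripper's body presses on something with over 40 N, if the wrist force passes 120 N, or if a joint passes its speed limit or range.

### The arm

A 7-joint arm with a two-finger parallel gripper is mounted at the origin on the work surface. World frame = base frame: x ahead of the robot, y to its left, z up, the work surface at z = 0. Lengths are in m, angles in rad, forces in N, time in s.
With the tool pointing down it reaches from about 0.425 to 0.925 m from the base axis. Payload 6.8 kg.
Tool frame: the origin (TCP) lies between the finger pads; the fingertips stand 14 mm ahead of it and the grasp point (between the pads) lies 5 mm behind it; z points along the fingers, y is the line along which they close (so a half turn about z gives the same grasp; the last joint's range is limited). The gripper opens to 85 mm and grips with 20 to 120 N. Pads are 22 mm wide; open, the fingers measure 114 mm over their backs; the gripper's body (76 mm by 85 mm) begins 54 mm behind the grasp point. The pads swing forward as they close: fully open they stand 13 mm farther back than shut.
Start: joints at [-1.298, 0.477, 0.022, 1.555, -0.011, 1.109, -0.083], TCP at [0.251, 0.627, 0.245] pointing down, gripper open.
Joint ranges: [-2.96, 2.96], [-0.34, 2.1], [-1.41, 1.46], [0.24, 2.44], [-1.37, 4.51], [0.17, 1.92], [-2.96, 2.96]. Speed limits (rad/s): [2.39, 2.39, 3.14, 3.14, 3.14, 3.14, 3.14].

### API

Orientations are given as a rotation vector (axis times angle).
In Python, from bench import r, imaging gives the robot as it stands.
- The arm moves only by the tool apply_moves, never from a script. Its argument "moves" is a list of rows, each a list of 2 entries, a list of its own where there are three numbers: the shift along the tool's x, y, z in cm, then the turn about the tool's z in rad. In form: [[[tx, ty, tz], roll], ...]. A call has 1 to 10 rows; each row is the pose to reach, as a shift and turn from the pose commanded when the call began, along the tool's axes at that moment; what a row does not reach only later rows make up. A row lasts 1/12 s, in which the tool goes at most 41.7 mm and 7.16 degrees, less where a joint would pass 70% of its speed; a pose out of reach is approached as far as the arm can. A call with a gripper value outside its range is refused whole. "claw" is the opening, from 0 (shut) to 1 (fully open), set as the call begins (left out, the last holds). The fingers move at their own pace and stop on an object; "grip_force" is the grip in N (left out, the last holds). Time passes only in rows, so rows that repeat a pose let the fingers close. It gives the time, the measured TCP pose, the force and the opening at its end, in the units of the state.
- r.get_obs(): the state, without advancing time (a new reading comes with each control period).
- imaging.grab_frame(name): name is "scene" or "top" or "wrist"; returns a dict with "frame" (420x560x3 uint8, blue, green, red), "intrinsics" (3x3 intrinsics, pixels), "k1" (the pictures are not rectified: a ray, as slopes to the right and down, at radius r is drawn at 1 + k1 r^2 times it, then the intrinsics apply), "T" (4x4, takes a point from camera to world coordinates). Camera axes: x right, y up, looking along -z (the intrinsics and any distortion apply to the point x, -y, -z); pixel columns grow to the right and rows downward; lengths in m; the calibration is good to about 2 mm. A picture is of the moment at which its call begins. There is no depth.
- r.hand_in(): hands the job in, once; it reports no verdict.
The state is a dict: "clock": time; "joints": joint angles; "qvel": joint speeds; "tau": joint torques, N m; "tcp_pos": TCP position; "orientation": TCP orientation; "contact_force": force on the tool from outside, world axes, zero at the start; "moment": the same for the moment, N m; "grip_width": finger opening in m.
Only numpy, scipy, OpenCV 4.12 (cv2) and the standard library are available. Lean on these libraries where they do the work, as an engineer would, in place of code of your own. Each camera call takes 0.05 s, during which the arm holds its last target. There are 200 camera calls.

## Working session

There is one attempt and no reset: what is moved stays moved. The work goes in short steps, Python scripts to look and compute and a tool call to move; the robot and the scene stay as the last step left them, time stands still between calls to the robot, and variables do not carry over. Pictures are saved under pics/ and viewed, on a budget of 10 in all, crops included, one or two more only if the job needs it, and the job is handed in when it is done.

Besides the shell and the picture viewer there is one more tool, called after "Call:" by a JSON object that holds its "op" and its "data". apply_moves: Moves the arm, as the interface text tells. Its arguments: {"type":"object","properties":{"moves":{"type":"array","items":{"type":"array"}},"claw":{"type":"number"},"grip_force":{"type":"number"}},"required":["moves"]}

```bash
ls; mkdir -p pics; cat > h.py <<'E'
import numpy as np, cv2
from bench import r, imaging
def grab(n):
    f=imaging.grab_frame(n); return f
def ray(f,u,v):
    K=np.array(f["intrinsics"]);x=(u-K[0,2])/K[0,0];y=(v-K[1,2])/K[1,1]
    rd=np.hypot(x,y);s=rd
    for _ in range(30): s=rd/(1+f["k1"]*s*s)
    k=s/rd if rd>0 else 1
    T=np.array(f["T"]);d=T[:3,:3]@np.array([x*k,-y*k,-1]);return T[:3,3],d
def onz(f,u,v,z):
    o,d=ray(f,u,v);return o+d*(z-o[2])/d[2]
def proj(f,p):
    T=np.array(f["T"]);K=np.array(f["intrinsics"]);c=T[:3,:3].T@(np.array(p)-T[:3,3])
    x,y=c[0]/-c[2],-c[1]/-c[2];s=1+f["k1"]*(x*x+y*y)
    return np.array([K[0,0]*x*s+K[0,2],K[1,1]*y*s+K[1,2]])
E
python3 - <<'E'
from h import *
o=r.get_obs();print({k:np.round(v,3) for k,v in o.items()})
import pickle
F={n:grab(n) for n in("scene","top")}
pickle.dump(F,open("F.pkl","wb"))
for n in F: cv2.imwrite(f"pics/{n}0.png",F[n]["frame"]);print(n,F[n]["T"],F[n]["k1"])
E
```

```text
pics
{'clock': np.float64(0.0), 'joints': array([-1.298,  0.478,  0.022,  1.556, -0.012,  1.109, -0.083]), 'qvel': array([ 0.001,  0.002,  0.   , -0.001, -0.   ,  0.001,  0.002]), 'tau': array([ 0.0000e+00, -5.9644e+01,  1.6080e+00, -2.8121e+01,  1.2000e-02,
        9.0000e-03,  0.0000e+00]), 'tcp_pos': array([0.251, 0.626, 0.244]), 'orientation': array([-5.940e-01, -3.085e+00,  3.000e-03]), 'contact_force': array([-0.138, -0.189, -0.522]), 'moment': array([ 0.002, -0.004, -0.036]), 'grip_width': np.float64(0.085)}
scene [[-0.87959096 -0.28917423  0.3777539   0.98569099]
 [ 0.47565987 -0.52087657  0.7088267   0.8276905 ]
 [-0.00821126  0.80315993  0.5957069   0.82378112]
 [ 0.          0.          0.          1.        ]] -0.15384080859248264
top [[ 0.02068187  0.98958234 -0.14247475  0.31524318]
 [-0.99972567  0.01890269 -0.01383004 -0.08493922]
 [-0.01099281  0.1427217   0.98970181  1.40858178]
 [ 0.          0.          0.          1.        ]] -0.029898293555868125
```

View pics/top0.png

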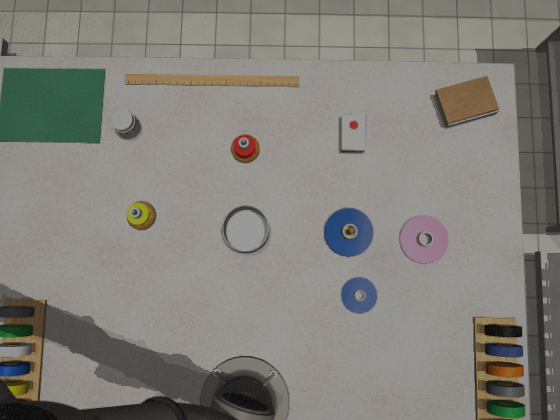

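View pics/scene0.png

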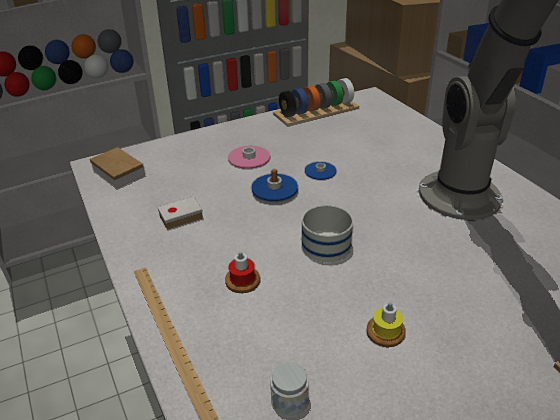

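Top view: tin (246,229), red spool (245,147), yellow spool (141,214), and jar (124,122). The lid candidates are the large blue lid with wooden knob (349,232), the small blue lid (359,295) and the pink lid (424,239). The large blue one fits: not pink, the larger of the two blues, and it carries the knob. I'll measure and confirm it in a crop.

```bash
python3 - <<'E'
from h import *
import pickle
F=pickle.load(open("F.pkl","rb"))
t=F["top"];im=t["frame"];hsv=cv2.cvtColor(im,cv2.COLOR_BGR2HSV)
cv2.imwrite("pics/crop1.png",np.hstack([cv2.resize(im[195:325,310:460],None,fx=2.6,fy=3,interpolation=3),cv2.resize(F["scene"]["frame"][140:210,220:350],(390,390),interpolation=3)]))
def blob(mask,box):
    x0,x1,y0,y1=box;m=np.zeros_like(mask);m[y0:y1,x0:x1]=mask[y0:y1,x0:x1]
    c=max(cv2.findContours(m,0,2)[0],key=cv2.contourArea);return cv2.fitEllipse(cv2.convexHull(c))
H,S,V=cv2.split(hsv)
blue=((H>95)&(H<130)&(S>100)).astype('uint8')
red=(((H<6)|(H>174))&(S>150)).astype('uint8')
for nm,m,b,z,D in(("lid",blue,(315,385,195,265),.020,.132),("small",blue,(335,385,270,320),.01,0),("redthread",red,(225,265,130,167),.042,.06)):
    e=blob(m,b);p=onz(t,*e[0],z);q=[onz(t,e[0][0]+s*np.mean(e[1])/2,e[0][1],z) for s in(-1,1)]
    print(nm,np.round(e[0],1),np.round(e[1],1),p.round(4),"diam",np.linalg.norm(q[1]-q[0]).round(4),"expect",D)
# tin: print V-contour
g=cv2.GaussianBlur(im,(3,3),0)
print(cv2.cvtColor(im,6)[229,215:280]);print(cv2.cvtColor(im,6)[195:262,246])
for n,f in F.items(): print(n, proj(f,[.7,-.1,.085]))
E
```

```text
lid [348.1 231.8] [47.1 47.7] [ 0.4486 -0.2663  0.02  ] diam 0.1277 expect 0.132
small [358.6 295. ] [34.2 35.2] [ 0.2808 -0.2958  0.01  ] diam 0.0926 expect 0
redthread [244.3 146. ] [22.  23.2] [0.675  0.0184 0.042 ] diam 0.0615 expect 0.06
[146 148 150 149 149 130 109 114  89  59  67 117 150 152 153 152 155 154
 151 153 153 150 151 150 156 151 151 151 154 151 155 152 151 152 153 153
 154 154 152 154 151 154 151 152 151 152 154 154 151 136 110 110 125 122
 115 136 141 151 151 151 150 151 151 152 152]
[149 152 147 149 149 147 146 146 150 146 123  82  58  58  81 132 152 153
 153 154 150 154 153 152 153 152 154 152 153 152 153 152 152 151 152 152
 152 153 154 154 155 153 153 154 151 151 152 151 151 153 152 151 153 153
 151 152 104  53 108 125 139 145 141 142 142 148 149]
scene [210.01545376 225.82427797]
top [288.26681444 133.3735278 ]
```

View pics/crop1.png

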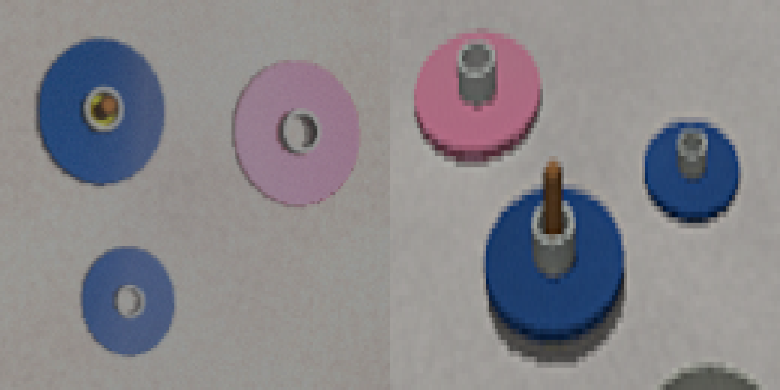

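The crop confirms it: the large blue lid has the wooden knob, and the pink and small blue ones are empty-collared decoys. Next: move over the red spool, passing the tin, for wrist looks.

```bash
cat >> h.py <<'E'
from scipy.spatial.transform import Rotation as Ro
def sh(p):
    o=r.get_obs();R=Ro.from_rotvec(o["orientation"]).as_matrix()
    d=R.T@(np.array(p)-o["tcp_pos"])*100
    print("shift cm",d.round(2),"tcp",o["tcp_pos"].round(4),"t",round(float(o["clock"]),2),"w",round(float(o["grip_width"]),4),"F",np.round(o["contact_force"],1));return d
E
python3 - <<'E'
from h import *
sh([.675,.018,.245]);
import pickle
F=pickle.load(open("F.pkl","rb"));f=F["top"]
print("tin",onz(f,245.7,229,.082),"yellow",onz(f,141,214,.04))
w=grab("wrist");R=Ro.from_rotvec(r.get_obs()["orientation"]).as_matrix();T=np.array(w["T"])
print(R.round(3),(R.T@(T[:3,3]-r.get_obs()["tcp_pos"])).round(3),(R.T@T[:3,:3]).round(2),w["intrinsics"],w["k1"])
E
```

```text
shift cm [-6.199e+01 -4.069e+01  2.000e-02] tcp [0.2507 0.6262 0.2444] t 0.1 w 0.0851 F [-0.7  0.2  0. ]
tin [0.44459717 0.0054488  0.082     ] yellow [0.48344634 0.29059732 0.04      ]
[[-0.928  0.372 -0.   ]
 [ 0.372  0.928 -0.001]
 [-0.    -0.001 -1.   ]] [ 0.081 -0.001 -0.128] [[ 0.    0.95  0.31]
 [ 1.   -0.    0.  ]
 [ 0.    0.31 -0.95]] [[319.04795068   0.         286.42636435]
 [  0.         319.04795068 211.86138795]
 [  0.           0.           1.        ]] -0.0654840304443193
```

Call:
{"op": "apply_moves", "data": {"moves": [[[-4, -2.6, 0], 0], [[-7.5, -5, 0], 0], [[-11, -7.3, 0], 0], [[-14.5, -9.5, 0], 0], [[-18, -11.8, 0], 0], [[-21.5, -14, 0], 0], [[-25, -16.4, 0], 0], [[-28.5, -18.7, 0], 0], [[-32, -21, 0], 0], [[-35, -23, 0], 0]], "claw": 1}}

```text
clock: 0.98
tcp_pos: [0.4898, 0.2829, 0.2453]
orientation: [-0.594, -3.085, -0.0]
contact_force: [1.2, 0.7, -1.3]
grip_width: 0.0859
```

Call:
{"op": "apply_moves", "data": {"moves": [[[-3.5, -2.3, 0], 0], [[-7, -4.6, 0], 0], [[-10.5, -6.9, 0], 0], [[-14, -9.2, 0], 0], [[-17.5, -11.5, 0], 0], [[-21, -13.8, 0], 0], [[-24, -15.7, 0], 0], [[-26, -17, 0], 0], [[-27, -17.7, 0], 0], [[-27, -17.7, 0], 0]]}}

```text
clock: 1.82
tcp_pos: [0.6746, 0.0167, 0.2448]
orientation: [0.602, 3.083, -0.003]
contact_force: [-0.3, -0.5, 0.2]
grip_width: 0.0858
```

```bash
python3 - <<'E'
from h import *
sh([.675,.018,.245]);o=r.get_obs();print(o["joints"].round(2),o["orientation"].round(3))
w=grab("wrist");cv2.imwrite("pics/w1.png",w["frame"])
import pickle;pickle.dump(w,open("w1.pkl","wb"))
print(proj(w,[.675,.018,.042]),proj(w,[.675,.018,.085]),proj(w,[.4446,.0054,.082]))
E
```

```text
shift cm [ 0.01  0.13 -0.02] tcp [0.6746 0.0167 0.2448] t 1.82 w 0.0858 F [-0.3 -0.5  0.2]
[-0.31  0.49  0.27  1.57 -0.14  1.11  1.18] [ 6.020e-01  3.083e+00 -3.000e-03]
[289.06904167 185.97030304] [289.33743985 196.85662146] [165.76213391 -57.8182212 ]
```

View pics/w1.png

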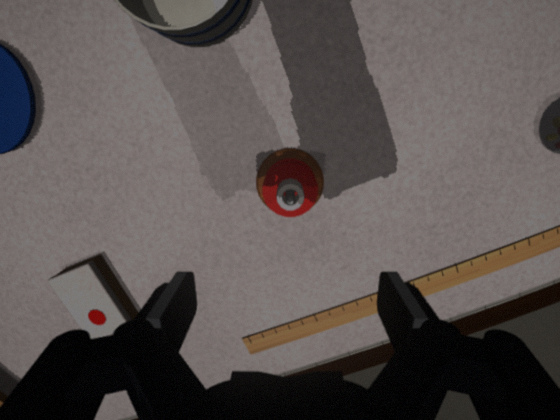

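Wrist view: red spool thread centred near (290,186), post tip near (290,196), both within 1–2 px of the prediction. I'll fit it, then descend.

```bash
python3 - <<'E'
from h import *
import pickle;w=pickle.load(open("w1.pkl","rb"));im=w["frame"]
H,S,V=cv2.split(cv2.cvtColor(im,40))
m=(((H<5)|(H>174))&(S>170)).astype('uint8');m[:,:240]=0;m[:,340:]=0;m[:140]=0;m[240:]=0
c=max(cv2.findContours(m,0,2)[0],key=cv2.contourArea);e=cv2.fitEllipse(cv2.convexHull(c));print(e)
p=onz(w,*e[0],.044);print(p,np.linalg.norm(onz(w,e[0][0]+np.mean(e[1])/2,e[0][1],.044)-p)*2)
m=((S<70)&(V>70)).astype('uint8');m[:,265:315]*=1;m[:,:268]=0;m[:,312:]=0;m[:172]=0;m[214:]=0
c=max(cv2.findContours(m,0,2)[0],key=cv2.contourArea);e=cv2.fitEllipse(cv2.convexHull(c));print(e,onz(w,*e[0],.072))
sh([p[0],p[1],.066])
E
```

```text
((289.7402648925781, 187.25767517089844), (55.45076370239258, 57.71625518798828), 6.105877876281738)
[0.67611016 0.01830769 0.044     ] 0.05999325419583511
((289.8847961425781, 196.98858642578125), (25.329484939575195, 26.439699172973633), 83.41583251953125) [0.67873203 0.01717122 0.072     ]
shift cm [-0.29 -0.03 17.88] tcp [0.6737 0.0196 0.2448] t 1.87 w 0.0854 F [-0.8  0.5 -0.1]
```

Call:
{"op": "apply_moves", "data": {"moves": [[[-0.2, 0, 4], 0], [[-0.2, 0, 8], 0], [[-0.2, 0, 12], 0], [[-0.2, 0, 15], 0], [[-0.2, 0, 17], 0], [[-0.2, 0, 17.9], 0], [[-0.2, 0, 17.9], 0]]}}

```text
clock: 2.45
tcp_pos: [0.6735, 0.0223, 0.064]
orientation: [-0.589, -3.081, -0.0]
contact_force: [0.3, 0.5, -0.2]
grip_width: 0.0853
```

Call:
{"op": "apply_moves", "data": {"moves": [[[0, 0, 0], 0], [[0, 0, 0], 0], [[0, 0, 0], 0], [[0, 0, 0], 0], [[0, 0, 0], 0], [[0, 0, 0], 0], [[0, 0, 0], 0], [[0, 0, 0], 0], [[0, 0, 0], 0], [[0, 0, 0], 0]], "claw": 0, "grip_force": 40}}

```text
clock: 3.28
tcp_pos: [0.6766, 0.0194, 0.0678]
orientation: [0.595, 3.083, 0.001]
contact_force: [-1.5, -0.5, 5.2]
grip_width: 0.0268
```

Call:
{"op": "apply_moves", "data": {"moves": [[[0, 0, -0.5], 0], [[0, 0, -1.5], 0], [[0, 0, -3], 0], [[0, 0, -5], 0], [[0, 0, -7], 0], [[0, 0, -9], 0], [[0, 0, -11], 0], [[0, 0, -13], 0], [[0, 0, -14], 0], [[0, 0, -14], 0]]}}

```text
clock: 4.12
tcp_pos: [0.6774, 0.0193, 0.2097]
orientation: [0.594, 3.08, 0.003]
contact_force: [0.9, -0.6, -0.2]
grip_width: 0.0264
```

```bash
python3 - <<'E'
from h import *
w=grab("wrist");cv2.imwrite("pics/w2.png",w["frame"])
import pickle;pickle.dump(w,open("w2.pkl","wb"))
sh([.4446,.0054,.206])
E
```

```text
shift cm [21.   -9.92  0.1 ] tcp [0.6764 0.0194 0.2076] t 4.17 w 0.0264 F [-0.6 -0.6 -1.7]
```

View pics/w2.png

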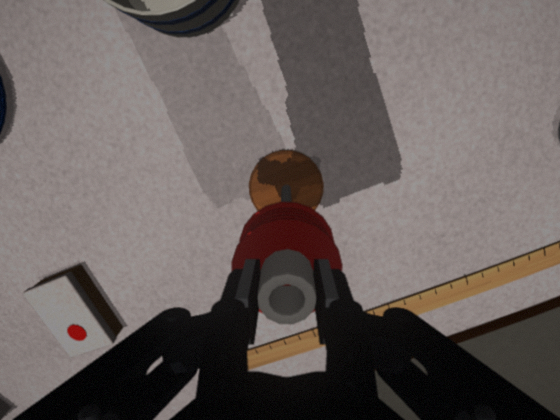

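Spool is gripped upright, clear of its post. Next I move partway and measure the tin's mouth.

Call:
{"op": "apply_moves", "data": {"moves": [[[2, -1, 0], 0], [[5, -2.3, 0], 0], [[8, -3.7, 0], 0], [[11, -5, 0], 0], [[13, -6, 0], 0], [[13, -6, 0], 0], [[13, -6, 0], 0]]}}

```text
clock: 4.75
tcp_pos: [0.5312, 0.012, 0.2053]
orientation: [-0.594, -3.083, 0.001]
contact_force: [0.5, -0.0, -1.3]
grip_width: 0.0264
```

```bash
python3 - <<'E'
from h import *
w=grab("wrist");cv2.imwrite("pics/w3.png",w["frame"])
import pickle;pickle.dump(w,open("w3.pkl","wb"))
print(proj(w,[.4446,.0054,.082]));print(proj(w,[.4446+.061,.0054,.082]),proj(w,[.4446,.0054+.061,.082]))
E
```

```text
[237.57608565 111.20597519]
[268.59330574 183.99800671] [312.95090082  79.44176592]
```

View pics/w3.png

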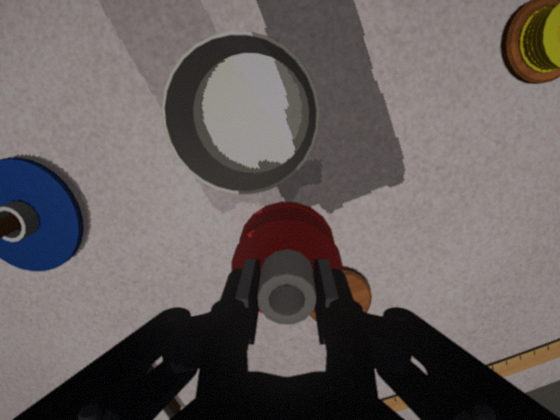

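```bash
python3 - <<'E'
from h import *
import pickle;w=pickle.load(open("w3.pkl","rb"));g=cv2.GaussianBlur(cv2.cvtColor(w["frame"],6),(3,3),0).astype(float)
P=[]
for a in np.arange(0,2*np.pi,.05):
    rr=np.arange(60,90,.5);u=240+rr*np.cos(a);v=112+rr*np.sin(a)
    s=cv2.remap(g.astype('float32'),u[None].astype('float32'),v[None].astype('float32'),1)[0]
    d=s[4:]-s[:-4];k=int(np.argmax(d))
    if d[k]>20: P.append(onz(w,u[k+2],v[k+2],.082)[:2])
P=np.array(P)
def fit(P):
    s=np.linalg.lstsq(np.c_[2*P,np.ones(len(P))],(P**2).sum(1),rcond=None)[0];return s[:2],np.sqrt(s[2]+s[:2]@s[:2])
for _ in range(4):
    c,R=fit(P);e=np.abs(np.linalg.norm(P-c,axis=1)-R);P=P[e<max(.0015,1.5*np.median(e))]
print(len(P),c,2*R,e.std());
import pickle;pickle.dump(c,open("tin.pkl","wb"))
o=onz(w,12,222,.04);print("lid collar",o)
# held hub centre at top z: tcp z .206 -> hub top z .012+.14+.06=.212
print("hub top",onz(w,288,300,.212),onz(w,288,217,.0), r.get_obs()["tcp_pos"])
E
```

```text
111 [0.44915031 0.00526843] 0.11544144248092966 0.00011907367203783818
lid collar [ 0.45047632 -0.2636674   0.04      ]
hub top [0.53188369 0.01131826 0.212     ] [ 0.5641428  -0.00069529  0.        ] [0.53260075 0.012159   0.20566735]
```

Tin centre (0.449, 0.005), mouth fitted at 115.4 mm against 116 expected. Moving over it and lowering.

Call:
{"op": "apply_moves", "data": {"moves": [[[2, -1, 0], 0], [[5, -2.4, 0], 0], [[7, -3.4, 0], 0], [[7.6, -3.7, 0], 0], [[7.6, -3.7, 2], 0], [[7.6, -3.7, 5], 0], [[7.6, -3.7, 8], 0], [[7.6, -3.7, 11], 0], [[7.6, -3.7, 13], 0], [[7.6, -3.7, 13.5], 0]]}}

```text
clock: 5.63
tcp_pos: [0.4479, 0.0059, 0.0681]
orientation: [-0.593, -3.081, 0.003]
contact_force: [-0.0, -0.0, -0.9]
grip_width: 0.0269
```

Call:
{"op": "apply_moves", "data": {"moves": [[[0, 0, 0.3], 0], [[0, 0, 0.6], 0], [[0, 0, 0.8], 0], [[0, 0, 0.9], 0], [[0, 0, 1.0], 0], [[0, 0, 1.0], 0], [[0, 0, 1.0], 0]]}}

```text
clock: 6.22
tcp_pos: [0.4488, 0.006, 0.0617]
orientation: [0.594, 3.084, 0.001]
contact_force: [0.5, -0.3, -1.0]
grip_width: 0.0269
```

Call:
{"op": "apply_moves", "data": {"moves": [[[0, 0, 0.1], 0], [[0, 0, 0.15], 0], [[0, 0, 0.2], 0], [[0, 0, 0.2], 0], [[0, 0, 0.2], 0]]}}

```text
clock: 6.63
tcp_pos: [0.4489, 0.006, 0.0606]
orientation: [0.595, 3.084, 0.001]
contact_force: [-6.2, -0.8, 17.8]
grip_width: 0.0269
```

Call:
{"op": "apply_moves", "data": {"moves": [[[0, 0, -0.1], 0], [[0, 0, -0.1], 0]]}}

```text
clock: 6.8
tcp_pos: [0.4488, 0.006, 0.0607]
orientation: [0.594, 3.084, 0.001]
contact_force: [-1.9, -0.7, 6.1]
grip_width: 0.0267
```

Call:
{"op": "apply_moves", "data": {"moves": [[[0, 0, 0], 0], [[0, 0, 0], 0], [[0, 0, 0], 0], [[0, 0, 0], 0], [[0, 0, 0], 0], [[0, 0, 0], 0]], "claw": 0.53}}

```text
clock: 7.3
tcp_pos: [0.4485, 0.006, 0.0602]
orientation: [-0.594, -3.085, 0.0]
contact_force: [0.1, -0.4, 0.1]
grip_width: 0.0454
```

Call:
{"op": "apply_moves", "data": {"moves": [[[0, 0, -1], 0], [[0, 0, -3], 0], [[0, 0, -6], 0], [[0, 0, -10], 0], [[0, 0, -14], 0], [[0, 0, -15], 0], [[0, 0, -15], 0]]}}

```text
clock: 7.88
tcp_pos: [0.4507, 0.0062, 0.2142]
orientation: [0.594, 3.078, 0.005]
contact_force: [0.2, 0.9, -0.2]
grip_width: 0.0455
```

```bash
python3 - <<'E'
from h import *
import pickle;w=grab("wrist");pickle.dump(w,open("w4.pkl","wb"));cv2.imwrite("pics/w4.png",w["frame"])
print(proj(w,[.4492,.0053,.038]),r.get_obs()["joints"].round(2))
im=w["frame"];H,S,V=cv2.split(cv2.cvtColor(im,40))
m=(((H<6)|(H>174))&(S>150)).astype('uint8')
c=max(cv2.findContours(m,0,2)[0],key=cv2.contourArea);e=cv2.fitEllipse(cv2.convexHull(c))
p=onz(w,*e[0],.037);print(e,p,2*np.linalg.norm(onz(w,e[0][0]+np.mean(e[1])/2,e[0][1],.037)-p))
E
```

```text
[285.30818401 190.37626116] [-0.4   0.14  0.28  2.13 -0.05  0.88  1.09]
((284.4469909667969, 189.71388244628906), (58.14889907836914, 61.923828125), 177.7666778564453) [0.44850341 0.00466566 0.037     ] 0.059252410016196105
```

Call:
{"op": "apply_moves", "data": {"moves": [[[-1, -2.5, 0], 0], [[-2.3, -5.8, 0], 0], [[-3.7, -9.3, 0], 0], [[-5.1, -12.8, 0], 0], [[-6.5, -16.3, 0], 0], [[-7.9, -19.7, 0], 0], [[-9.3, -23.2, 0], 0], [[-10, -25, 0], 0], [[-10, -25, 0], 0], [[-10, -25, 0], 0]], "claw": 1}}

```text
clock: 8.77
tcp_pos: [0.447, -0.264, 0.2086]
orientation: [-0.598, -3.081, 0.0]
contact_force: [0.2, -0.0, 0.7]
grip_width: 0.0851
```

```bash
python3 - <<'E'
from h import *
import pickle;w=grab("wrist");pickle.dump(w,open("w5.pkl","wb"));v=pickle.load(open("w4.pkl","rb"))
cv2.imwrite("pics/w45.png",np.hstack([cv2.resize(v["frame"],(400,300)),cv2.resize(w["frame"],(400,300))]))
o=r.get_obs();print(o["joints"].round(2),o["tcp_pos"],[proj(w,[.4495,-.265,z]).round(1) for z in(.02,.04,.072)])
im=w["frame"];H,S,V=cv2.split(cv2.cvtColor(im,40))
m=((H>95)&(H<130)&(S>100)).astype('uint8')
c=max(cv2.findContours(m,0,2)[0],key=cv2.contourArea);e=cv2.fitEllipse(cv2.convexHull(c))
p=onz(w,*e[0],.02);print(e,p,2*np.linalg.norm(onz(w,e[0][0]+np.mean(e[1])/2,e[0][1],.02)-p))
E
```

```text
[ 0.03  0.28  0.46  1.99 -0.15  0.91  1.75] [ 0.44749836 -0.26254484  0.20873615] [array([287.6, 192.6]), array([287.7, 197.9]), array([287.8, 207.8])]
((283.0569152832031, 191.1062469482422), (122.23675537109375, 125.4129409790039), 92.60508728027344) [ 0.44627255 -0.26872523  0.02      ] 0.12707112527255046
```

View pics/w45.png

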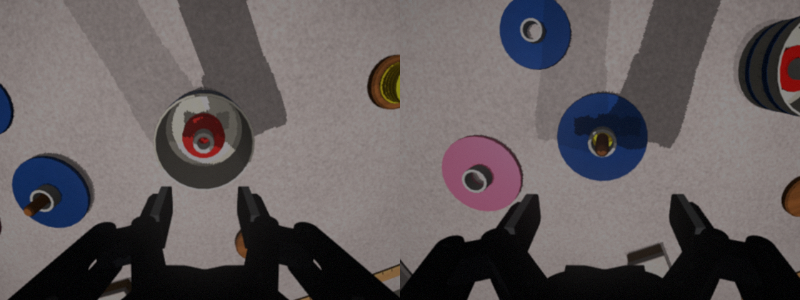

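The spool is within 1 mm of the tin centre. The right half shows the lid near (602,136) with the knob inside the collar. I'll fit the disc edge, the collar and the knob.

```bash
cat >> h.py <<'E'
def circ(w,u0,v0,r0,r1,z,sign,ch=None,thr=15):
    g=cv2.GaussianBlur(w["frame"],(3,3),0).astype('float32');g=g.mean(2) if ch is None else ch(g)
    P=[]
    for a in np.arange(0,2*np.pi,.05):
        rr=np.arange(r0,r1,.25);u=u0+rr*np.cos(a);v=v0+rr*np.sin(a)
        s=cv2.remap(g.astype('float32'),u[None].astype('float32'),v[None].astype('float32'),1)[0]
        d=sign*(s[6:]-s[:-6]);k=int(np.argmax(d))
        if d[k]>thr: P.append(onz(w,u[k+3],v[k+3],z)[:2])
    P=np.array(P)
    for _ in range(5):
        s=np.linalg.lstsq(np.c_[2*P,np.ones(len(P))],(P**2).sum(1),rcond=None)[0];c=s[:2];R=np.sqrt(s[2]+c@c)
        e=np.abs(np.linalg.norm(P-c,axis=1)-R);P=P[e<max(.001,1.5*np.median(e))]
    return c.round(4),round(2*R,4),len(P),round(e.mean(),5)
E
python3 - <<'E'
from h import *
import pickle;w=pickle.load(open("w5.pkl","rb"))
sat=lambda g:g[...,0]-g[...,2]
print("disc",circ(w,283,191,50,75,.018,-1,sat))
print("collar out",circ(w,283,199,10,30,.040,-1,lambda g:g[...,2]))
im=w["frame"][175:240,250:320];cv2.imwrite("pics/k.png",cv2.resize(im,None,fx=8,fy=8,interpolation=3))
H,S,V=cv2.split(cv2.cvtColor(w["frame"],40));m=((H<18)&(S>90)&(V>40)).astype('uint8');m[:170]=0;m[230:]=0;m[:,:255]=0;m[:,315:]=0
print(cv2.boundingRect(m))
E
```

```text
disc (array([ 0.4505, -0.2706]), np.float64(0.1309), 126, np.float64(0.00017))
collar out (array([ 0.4507, -0.2708]), np.float64(0.0387), 62, np.float64(0.0002))
(274, 187, 16, 31)
```

View pics/k.png

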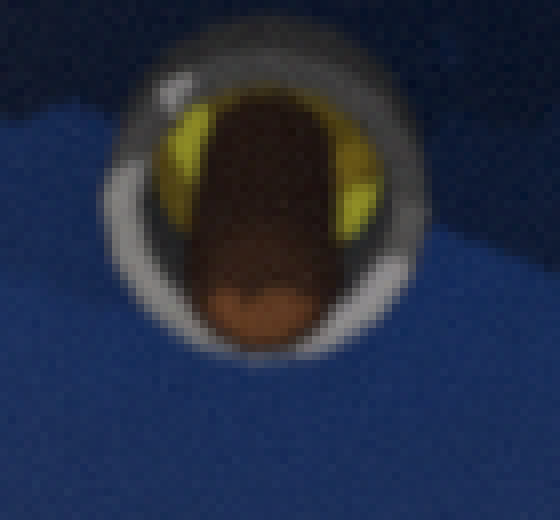

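Disc fits at 130.9 mm (132) and collar at 38.7 mm (40), both centred at (0.4506, −0.2707). The knob top at crop (283,210) agrees to about 1 mm. Descending on the knob.

Call:
{"op": "apply_moves", "data": {"moves": [[[-0.3, -0.5, 3], 0], [[-0.3, -0.5, 7], 0], [[-0.3, -0.5, 10.5], 0], [[-0.3, -0.5, 13], 0], [[-0.3, -0.5, 14.5], 0], [[-0.3, -0.5, 15.1], 0], [[-0.3, -0.5, 15.1], 0]]}}

```text
clock: 9.4
tcp_pos: [0.4485, -0.267, 0.0577]
orientation: [-0.591, -3.082, -0.002]
contact_force: [-0.3, 0.2, -0.6]
grip_width: 0.085
```

Call:
{"op": "apply_moves", "data": {"moves": [[[0, 0, 0], 0], [[0, 0, 0], 0], [[0, 0, 0], 0], [[0, 0, 0], 0], [[0, 0, 0], 0], [[0, 0, 0], 0], [[0, 0, 0], 0], [[0, 0, 0], 0], [[0, 0, 0], 0], [[0, 0, 0], 0]], "claw": 0, "grip_force": 60}}

```text
clock: 10.23
tcp_pos: [0.4497, -0.2692, 0.0601]
orientation: [0.595, 3.084, 0.0]
contact_force: [-1.2, 0.6, 5.7]
grip_width: 0.0158
```

Call:
{"op": "apply_moves", "data": {"moves": [[[0, 0, -0.3], 0], [[0, 0, -1], 0], [[0, 0, -2.5], 0], [[0, 0, -4.5], 0], [[0, 0, -7], 0], [[0, 0, -9.5], 0], [[0, 0, -11.5], 0], [[0, 0, -13], 0], [[0, 0, -13.5], 0], [[0, 0, -13.5], 0]]}}

```text
clock: 11.07
tcp_pos: [0.4498, -0.2693, 0.1955]
orientation: [0.594, 3.082, -0.0]
contact_force: [0.0, 0.7, -3.3]
grip_width: 0.0157
```

```bash
python3 - <<'E'
from h import *
sh([.4492,.0053,.194])
w=grab("wrist");s=grab("scene");cv2.imwrite("pics/c6.png",np.hstack([cv2.resize(w["frame"],(400,300)),cv2.resize(s["frame"][60:300,180:500],(400,300))]))
import pickle;pickle.dump((w,s),open("w6.pkl","wb"))
E
```

```text
shift cm [10.27 25.47  0.14] tcp [ 0.4498 -0.2693  0.1955] t 11.07 w 0.0157 F [ 0.   0.7 -3.3]
```

View pics/c6.png

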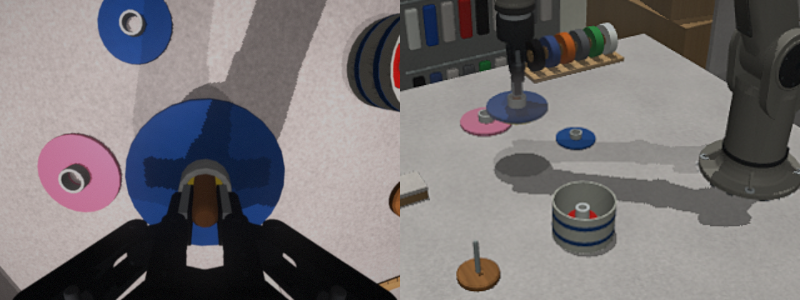

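Both lids are lifted together and level. A quick recheck of the tin mouth (from the earlier overhead frame) and of the lid in hand before carrying.

```bash
python3 - <<'E'
from h import *
import pickle;v=pickle.load(open("w4.pkl","rb"));w,s=pickle.load(open("w6.pkl","rb"))
for z,g in((.082,1),): 
    c=proj(v,[.4492,.0053,z]);print(c,circ(v,*c,50,80,z,1))
c=proj(w,[.4504,-.2702,.155]);print(c,circ(w,*c,80,125,.154,-1,lambda g:g[...,0]-g[...,2]))
E
```

```text
[285.36524986 203.58620705] (array([0.4489, 0.0054]), np.float64(0.1157), 74, np.float64(0.00015))
[287.23331863 253.51092447] (array([ 0.4503, -0.2706]), np.float64(0.131), 98, np.float64(0.00019))
```

Call:
{"op": "apply_moves", "data": {"moves": [[[0.8, 2, 0], 0], [[1.9, 4.8, 0], 0], [[3, 7.5, 0], 0], [[4.1, 10.2, 0], 0], [[5.2, 13, 0], 0], [[6.4, 15.8, 0], 0], [[7.5, 18.6, 0], 0], [[8.6, 21.4, 0], 0], [[9.6, 23.9, 0], 0], [[10.3, 25.5, 0], 0]]}}

```text
clock: 12.0
tcp_pos: [0.4474, 0.0088, 0.193]
orientation: [-0.59, -3.083, 0.0]
contact_force: [1.0, 0.0, -3.0]
grip_width: 0.0161
```

Call:
{"op": "apply_moves", "data": {"moves": [[[0, 0, 0], 0], [[0, 0, 1], 0], [[0, 0, 2.5], 0], [[0, 0, 4], 0], [[0, 0, 4.7], 0], [[0, 0, 5], 0], [[0, 0, 5], 0], [[0, 0, 5], 0]]}}

```text
clock: 12.67
tcp_pos: [0.4486, 0.0054, 0.1443]
orientation: [-0.596, -3.084, 0.001]
contact_force: [0.3, 0.2, -2.7]
grip_width: 0.0161
```

Call:
{"op": "apply_moves", "data": {"moves": [[[0, 0, 0.2], 0], [[0, 0, 0.4], 0], [[0, 0, 0.6], 0], [[0, 0, 0.8], 0], [[0, 0, 1.0], 0], [[0, 0, 1.1], 0], [[0, 0, 1.2], 0], [[0, 0, 1.2], 0], [[0, 0, 1.2], 0]]}}

```text
clock: 13.42
tcp_pos: [0.4485, 0.006, 0.1323]
orientation: [-0.595, -3.085, -0.0]
contact_force: [0.7, 0.1, -2.7]
grip_width: 0.0158
```

No side force at 1 mm above seating. The last bit goes slowly.

Call:
{"op": "apply_moves", "data": {"moves": [[[0, 0, 0.05], 0], [[0, 0, 0.1], 0], [[0, 0, 0.1], 0], [[0, 0, 0.1], 0]]}}

```text
clock: 13.75
tcp_pos: [0.4486, 0.006, 0.1321]
orientation: [0.595, 3.085, 0.001]
contact_force: [-3.5, -1.0, 8.7]
grip_width: 0.016
```

Call:
{"op": "apply_moves", "data": {"moves": [[[0, 0, 0.05], 0], [[0, 0, 0.1], 0], [[0, 0, 0.1], 0], [[0, 0, 0.1], 0]]}}

```text
clock: 14.08
tcp_pos: [0.4487, 0.0059, 0.132]
orientation: [-0.595, -3.085, -0.002]
contact_force: [-8.2, 1.0, 21.7]
grip_width: 0.0158
```

Call:
{"op": "apply_moves", "data": {"moves": [[[0, 0, -0.15], 0], [[0, 0, -0.15], 0]]}}

```text
clock: 14.25
tcp_pos: [0.4489, 0.006, 0.1322]
orientation: [0.594, 3.084, 0.001]
contact_force: [0.0, -0.2, -2.2]
grip_width: 0.0155
```

Call:
{"op": "apply_moves", "data": {"moves": [[[0, 0, 0], 0], [[0, 0, 0], 0], [[0, 0, 0], 0], [[0, 0, 0], 0], [[0, 0, 0], 0], [[0, 0, 0], 0], [[0, 0, 0], 0], [[0, 0, 0], 0]], "claw": 1}}

```text
clock: 14.92
tcp_pos: [0.4486, 0.0059, 0.1318]
orientation: [0.595, 3.085, 0.0]
contact_force: [0.1, 0.1, 0.6]
grip_width: 0.0854
```

Call:
{"op": "apply_moves", "data": {"moves": [[[0, 0, -2], 0], [[0, 0, -5], 0], [[0, 0, -8], 0], [[0, 0, -10], 0], [[0, 0, -10], 0], [[0, 0, -10], 0]]}}

```text
clock: 15.42
tcp_pos: [0.4492, 0.0061, 0.2327]
orientation: [0.594, 3.083, 0.002]
contact_force: [-0.3, 0.5, -0.3]
grip_width: 0.0853
```

```bash
python3 - <<'E'
from h import *
w=grab("wrist");s=grab("scene")
import pickle;pickle.dump((w,s),open("w7.pkl","wb"))
cv2.imwrite("pics/c7.png",np.hstack([cv2.resize(w["frame"],(400,300)),cv2.resize(s["frame"][150:300,240:440],(400,300),interpolation=3)]))
sat=lambda g:g[...,0]-g[...,2]
c=proj(w,[.449,.005,.091]);print(c,circ(w,*c,60,100,.091,-1,sat))
c=proj(w,[.449,.005,.112]);print(c,circ(w,*c,12,40,.112,-1,lambda g:g[...,2]))
sh([.4497,.0047,.2305])
E
```

```text
[286.14884403 202.55014438] (array([0.4488, 0.0043]), np.float64(0.1305), 126, np.float64(0.00018))
[286.16664876 209.92821425] (array([0.4484, 0.0046]), np.float64(0.0394), 61, np.float64(0.00015))
shift cm [-0.22 -0.04  0.05] tcp [0.4478 0.0059 0.231 ] t 15.52 w 0.0854 F [-0.4 -0.4 -0.2]
```

View pics/c7.png

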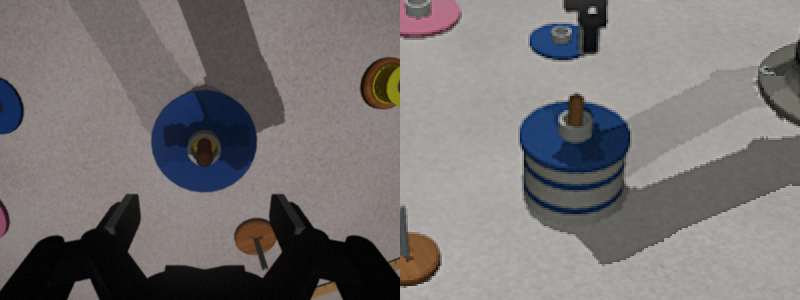

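The lids are seated level: disc and collar sizes match at the seated heights, centred on the tin within 1 mm. Now the collar.

Call:
{"op": "apply_moves", "data": {"moves": [[[0, 0, 3], 0], [[0, 0, 6.5], 0], [[0, 0, 9], 0], [[0, 0, 11], 0], [[0, 0, 12], 0], [[0, 0, 12.2], 0], [[0, 0, 12.2], 0], [[0, 0, 12.2], 0]]}}

```text
clock: 16.18
tcp_pos: [0.449, 0.0059, 0.1103]
orientation: [0.595, 3.084, 0.0]
contact_force: [-0.9, 0.2, -0.6]
grip_width: 0.0857
```

Call:
{"op": "apply_moves", "data": {"moves": [[[0, 0, 0], 0], [[0, 0, 0], 0], [[0, 0, 0], 0], [[0, 0, 0], 0], [[0, 0, 0], 0], [[0, 0, 0], 0], [[0, 0, 0], 0], [[0, 0, 0], 0]], "claw": 0, "grip_force": 40}}

```text
clock: 16.85
tcp_pos: [0.4489, 0.006, 0.1107]
orientation: [0.594, 3.084, 0.001]
contact_force: [-2.7, -0.6, 8.8]
grip_width: 0.0388
```

Call:
{"op": "apply_moves", "data": {"moves": [[[0, 0, -0.15], 0], [[0, 0, -0.4], 0], [[0, 0, -0.8], 0], [[0, 0, -1.3], 0], [[0, 0, -2], 0], [[0, 0, -3], 0], [[0, 0, -4], 0], [[0, 0, -5], 0], [[0, 0, -6], 0], [[0, 0, -7], 0]]}}

```text
clock: 17.68
tcp_pos: [0.4486, 0.006, 0.1811]
orientation: [0.594, 3.084, 0.001]
contact_force: [0.5, 0.2, -1.8]
grip_width: 0.0389
```

Call:
{"op": "apply_moves", "data": {"moves": [[[0, 0, -1], 0], [[0, 0, -2], 0], [[0, 0, -2.7], 0], [[0, 0, -3], 0], [[0, 0, -3], 0], [[0, 0, -3], 0], [[0, 0, -3], 0]]}}

```text
clock: 18.27
tcp_pos: [0.4481, 0.0059, 0.2093]
orientation: [-0.594, -3.084, 0.001]
contact_force: [-1.7, 0.6, -1.2]
grip_width: 0.0385
```

```bash
python3 - <<'E'
from h import *
w=grab("wrist");s=grab("scene");t=grab("top")
cv2.imwrite("pics/c8.png",np.hstack([cv2.resize(s["frame"][110:300,200:453],(400,300),interpolation=3),cv2.resize(t["frame"][100:325,95:395],(400,300),interpolation=3)]))
c=proj(w,[.449,.005,.191]);print(c,circ(w,*c,80,140,.191,-1,lambda g:g[...,0]-g[...,2]))
H,S,V=cv2.split(cv2.cvtColor(s["frame"],40));m=((H>20)&(H<35)&(S>110)).astype('uint8');m[:,:280]=0;m[:,365:]=0;m[280:]=0
print("yellow lid box",cv2.boundingRect(m));P=[proj(s,[.449+.061*np.cos(a),.005+.061*np.sin(a),z]) for a in np.arange(0,6.3,.1) for z in(.082,.088)];P=np.array(P);print("expected",P.min(0),P.max(0))
sh([.4497,.0047,.21])
E
```

```text
[287.51150368 272.98551255] (array([0.4471, 0.005 ]), np.float64(0.1295), 101, np.float64(0.00024))
yellow lid box (302, 203, 51, 33)
expected [300.01492139 202.10850761] [351.81578212 235.30755956]
shift cm [-0.18 -0.06 -0.07] tcp [0.4482 0.0059 0.2093] t 18.42 w 0.0386 F [ 0.1  0.2 -0.4]
```

View pics/c8.png

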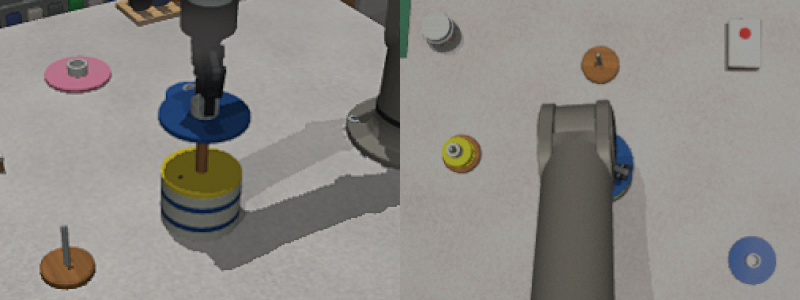

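The scene view shows the blue lid held level above the tin. The yellow lid is seated, with its box at (302–353, 203–236) matching the seated prediction. The bystanders have not moved. Handing in.

```bash
python3 -c "
from h import *
r.hand_in();sh([.4497,.0047,.21])"
```

```text
the job is handed in; nothing more can be done
the job is handed in; nothing more can be done
```

The job is done and handed in at about 18.4 s of robot time, with all three steps completed in order.

- **Red spool:** I lifted it straight up off its post and stood it in the tin. It measured about 1 mm from the tin's centre.
- **Nested lids:** I carried them together by the wooden knob and lowered them until the inner lid seated. The downward contact force was 22 N at seating. The tool height showed the inner lid's underside at 72 mm, as it should be when seated.
- **Outer lid:** I gripped the collar (measured opening 39 mm) and raised it 10.0 cm, as commanded. The arm finished still holding it.

**Last checks:**
- The yellow lid's outline was within about 2 px of its predicted seated position.
- The blue disc measured 129.5 mm against 132 mm. Its edge fitted a level circle to 0.24 mm, and it was clear of the knob by about 4 cm.
- The yellow spool, jar and pin box looked unmoved in the last top view.

The fitted diameters ran 1–2 mm under the stated sizes, and the measured tool position differed from the commanded one by 1–2 mm. That is about the calibration error, and no check failed. I viewed 10 pictures, counting crops.

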